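# Close the air-filter pot with its keyed lid

## Robot

A 6-joint arm with a two-finger parallel gripper is mounted at the origin on a cart in front of the work surface, level with it; the furniture and walls round the work are solid. World frame = base frame: x ahead of the robot, y to its left, z up, the work surface at z = 0. Lengths are in m, angles in rad, forces in N, time in s.
With the tool pointing down it reaches from about 0.3 to 0.775 m from the base axis. Payload 14.6 kg.
Tool frame: the origin (TCP) lies on the centre line of the jaws, within the pads' length; the fingertips stand 19 mm ahead of it and the grasp point (between the pads) is the TCP; y points along the fingers, x is the direction in which the jaws open and shut, and the axes are right-handed (so a half turn about y gives the same grasp; the last joint's range is limited). The gripper opens to 94 mm and grips with 3 to 60 N. Pads are 16 mm wide; open, the fingers measure 119 mm over their backs; the gripper's body (75 mm by 177 mm) begins 78 mm behind the grasp point.
Start: joints at [1.037, 0.3, 1.521, -0, 1.321, -0.067], TCP at [0.248, 0.491, 0.224] pointing down, gripper open.
Joint ranges: [-3.03, 3.03], [-0.79, 2.21], [0.23, 2.52], [-1.04, 4.18], [0, 3.07], [-2.55, 2.55]. Speed limits (rad/s): [2.22, 2.22, 2.57, 3.14, 3.14, 3.14].

## Interface

Orientations are given as [roll, pitch, yaw] about the fixed x, y, z axes, in that order (R = Rz(yaw) Ry(pitch) Rx(roll)).
In Python, from station import ctrl, optics gives the robot as it stands.
- The arm moves only by the tool jog_arm, never from a script. Its argument "targets" is a list of rows, each a list of 3 entries, a list of its own where there are three numbers: the finger opening in cm, from 0 to 9.4, then the shift along the tool's x, y, z in cm, then the turn about the tool's y in rad. A call has 1 to 10 rows; each row is the pose to reach, as a shift and turn from the pose commanded when the call began, along the tool's axes at that moment; what a row does not reach only later rows make up. A row lasts 1/10 s, in which the tool goes at most 50 mm and 8.59 degrees, less where a joint would pass 70% of its speed; a pose out of reach is approached as far as the arm can. A call with a gripper value outside its range is refused whole. The fingers move at their own pace and stop on an object; "grip_force" is the grip in N (left out, the last holds). Time passes only in rows, so rows that repeat a pose let the fingers close. It gives the time, the measured TCP pose, the force and the opening at its end, in the units of the state.
- ctrl.get_obs(): the state, without advancing time (a new reading comes with each control period).
- optics.camera(name): name is "scene" or "top" or "wrist"; returns a dict with "img" (384x512x3 uint8, red, green, blue), "range_z" (384x512 float32, m along the optical axis (not along the pixel's ray), 0 where there is no reading), "camera_matrix" (3x3 intrinsics, pixels), "world_to_cam" (4x4, takes a point from world to camera coordinates); the wrist camera has in their place "mount" (4x4, takes a point from camera to tool coordinates, whose origin is the TCP and whose axes are the tool frame's). Camera axes: x right, y up, looking along -z (the intrinsics and any distortion apply to the point x, -y, -z); pixel columns grow to the right and rows downward; lengths in m; the calibration is good to about 2 mm. A picture is of the moment at which its call begins: read the wrist's pose just before it.
- ctrl.hand_in(): hands the job in, once; it reports no verdict.
The state is a dict: "time_s": time; "qpos": joint angles; "joint_vel": joint speeds; "tau": joint torques, N m; "ee_pos": TCP position; "eef_rot": TCP orientation; "force": force on the tool from outside, world axes, zero at the start; "moment": the same for the moment, N m; "grip_width": finger opening in m.
Only numpy, scipy, OpenCV 4.12 (cv2) and the standard library are available. Lean on these libraries where they do the work, as an engineer would, in place of code of your own. Each camera call takes 0.05 s, during which the arm holds its last target. There are 200 camera calls.

## Task

Close the press's air-filter pot with its loose lid: put the lid by its handle on the seat inside the pot's rim and turn it there until its three keys find and drop into the notches, then press it down past the spring catches until it lies level and fully home. Let go of it, and leave the caliper, the oil bottle and the choke where they are.

Things in the scene. Friction and masses are not known exactly. Their poses are not given: they have to be found in the camera images.
- filter_pot: Round aluminium filter pot, open at the top, fixed to the table. Origin: centre of its underside, on the table; z up. Foot flange 120 mm across and 7 mm thick; body 95 mm across outside; rim top 66 mm up. Inside 85 mm across, flared to 92 mm in the top 6 mm. Brass pipe stubs stick out along its +y and -y to 72 mm from the axis, 24 mm up.
- pot_seat (a point): On the pot's axis, 48 mm up, at the height of the flat seat: a steel ring (radius 26 to 41 mm) with three notches 120 deg apart, cut right across it, parallel-sided, 15 mm wide, 18 mm deep. The ring belongs to the filter insert, which may stand at any angle in the pot: the notches' angle is not given by this point's or the pot's axes and must be felt (or seen).
- pot_catches (a point): On the pot's axis, 56.5 mm up, at the height of three spring balls that stand 3.5 mm out of the inside wall. They do not touch the lid while it stands by its keys on the seat. With the keys in the notches the disc's edge meets them; pressing it past them takes about 6 to 12 N, kept level and on the axis (pressed askew it can hang on one ball); then they hold it down.
- lid_grip (a point): Centre of the lid's black bar handle. Axes: x along the bar, z up. Bar 52 mm long, 14 mm wide, 32 mm high, on a neck 20 mm thick and 14 mm high. 51 mm up when the lid stands on the table. Above the pot's underside: 99 mm with the keys standing on the seat, about 95 mm once they have dropped into the notches and the disc rests on the balls, 86 mm fully home (disc flat on the seat).
- lid_keys (a point): Centre of the lid's underside, level with the ends of its keys, 51 mm under the grip centre; same axes. The lid is one loose piece, 0.2 to 0.33 kg: an aluminium disc 82 mm across, 8 mm thick, edges bevelled 3 mm, with three keys 13 mm tall, 8 mm wide, 29 to 37 mm from the axis, one under the +x end of the bar, others at 120 and 240 deg. They fall in within about 4 deg of alignment if centred.
- caliper: Bystander: caliper lying flat, 59 x 200 x 10 mm, origin at the centre of its underside, length along its y.
- oiler: Bystander: standing oil bottle, 46 mm across, 124 mm tall, origin at the centre of its underside.
- choke: Bystander: standing toroid choke, 71 mm across, 70 mm tall, origin at the centre of its underside.
Mind the look-alikes: they are no part of the job. What is shaped like the part that bears lid_grip but blue is not meant.

How it is judged:
By the outcome, as a careful person would: the job done as asked, in the order asked, and still so for the second after the job is handed in, with the robot touching nothing.
It also fails if it takes over 72 s, if anything falls off the work surface, if the arm or the gripper's body presses on something with over 40 N, if the wrist force passes 120 N, or if a joint passes its speed limit or range.

## Working session

There is one attempt and no reset: what is moved stays moved. The work goes in short steps, Python scripts to look and compute and a tool call to move; the robot and the scene stay as the last step left them, time stands still between calls to the robot, and variables do not carry over. Pictures are saved under pics/ and viewed, about 8 in all and at most 12, crops included, and the job is handed in when it is done.

Besides the shell and the picture viewer there is one more tool, called after "Request:" as a command line: name --argument value ..., lists and objects as JSON in quotes. jog_arm: Moves the arm, as the interface text tells. Its arguments: {"type":"object","properties":{"targets":{"type":"array","items":{"type":"array"}},"grip_force":{"type":"number"}},"required":["targets"]}

```bash
mkdir -p pics; ls
cat > h.py <<'E'
import numpy as np, cv2
from station import ctrl, optics
from scipy.spatial.transform import Rotation as R
def cam(name):
    o=ctrl.get_obs(); c=optics.camera(name)
    if 'mount' in c:
        T=np.eye(4); T[:3,:3]=R.from_euler('xyz',o['eef_rot']).as_matrix(); T[:3,3]=o['ee_pos']
        c['c2w']=T@np.array(c['mount'])
    else: c['c2w']=np.linalg.inv(c['world_to_cam'])
    return c
def cloud(c):
    K=c['camera_matrix']; z=c['range_z']; v,u=np.mgrid[:384,:512]
    X=(u-K[0,2])/K[0,0]*z; Y=(v-K[1,2])/K[1,1]*z
    P=np.stack([X,-Y,-z],-1)
    W=P@c['c2w'][:3,:3].T+c['c2w'][:3,3]; W[z==0]=np.nan
    return W
def save(c,n): cv2.imwrite('pics/'+n,c['img'][:,:,::-1])
E
python3 - <<'E'
from h import *
o=ctrl.get_obs(); print(o)
a=[]
for n in ['scene','top','wrist']:
    c=cam(n); 
    np.savez(n,W=cloud(c),img=c['img'],K=c['camera_matrix'],c2w=c['c2w']); print(n,{k:np.round(v,3).tolist() for k,v in c.items() if k not in('img','range_z')}); a.append(c['img'])
cv2.imwrite('pics/a.png',cv2.resize(np.vstack([np.hstack(a[:2])]),(800,300))[:,:,::-1]); cv2.imwrite('pics/top.png',a[1][:,:,::-1])
cv2.imwrite('pics/w.png',a[2][:,:,::-1])
E
```

```text
pics
{'time_s': 0.0, 'qpos': array([ 1.03737708e+00,  3.00444478e-01,  1.52159249e+00,  1.98003972e-05,
        1.32071259e+00, -6.65831136e-02]), 'joint_vel': array([ 6.70957376e-06, -7.72534212e-04, -1.26106614e-03, -4.81532564e-04,
        8.12738660e-04,  1.29930118e-04]), 'tau': array([-7.84472359e-04, -5.31798577e+01, -3.52748358e+01,  7.08164927e-02,
        2.42700346e-02, -8.12656140e-05]), 'ee_pos': array([0.24739804, 0.49093861, 0.2238961 ]), 'eef_rot': array([-1.57070022e+00,  1.15306070e-03,  1.10395534e+00]), 'force': array([-0.0329635 ,  0.44485474, -0.70847203]), 'moment': array([ 0.02672837, -0.03456715, -0.01020491]), 'grip_width': 0.09423089121916417}
scene {'camera_matrix': [[448.626, 0.0, 253.766], [0.0, 448.626, 194.539], [0.0, 0.0, 1.0]], 'world_to_cam': [[0.592, -0.806, 0.0, -0.495], [0.5, 0.368, 0.784, -0.271], [-0.632, -0.464, 0.621, -1.115], [0.0, 0.0, 0.0, 1.0]], 'c2w': [[0.592, 0.5, -0.632, -0.276], [-0.806, 0.368, -0.464, -0.816], [0.0, 0.784, 0.621, 0.905], [0.0, 0.0, 0.0, 1.0]]}
top {'camera_matrix': [[470.665, 0.0, 255.835], [0.0, 470.665, 192.552], [0.0, 0.0, 1.0]], 'world_to_cam': [[0.018, -1.0, 0.015, -0.193], [0.989, 0.02, 0.146, -0.604], [-0.147, 0.013, 0.989, -1.456], [0.0, 0.0, 0.0, 1.0]], 'c2w': [[0.018, 0.989, -0.147, 0.387], [-1.0, 0.02, 0.013, -0.163], [0.015, 0.146, 0.989, 1.531], [0.0, 0.0, 0.0, 1.0]]}
wrist {'camera_matrix': [[309.824, 0.0, 257.077], [0.0, 309.824, 185.405], [0.0, 0.0, 1.0]], 'mount': [[1.0, 0.001, 0.0, 0.0], [0.0, 0.236, -0.972, -0.161], [-0.001, 0.972, 0.236, 0.067], [0.0, 0.0, 0.0, 1.0]], 'c2w': [[0.451, -0.868, -0.21, 0.188], [0.893, 0.438, 0.107, 0.521], [-0.001, -0.236, 0.972, 0.385], [0.0, 0.0, 0.0, 1.0]]}
```

View pics/top.png

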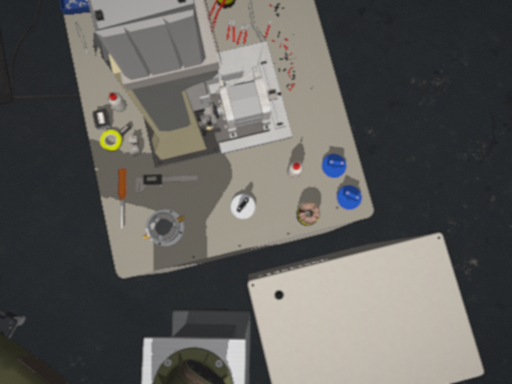

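View pics/a.png

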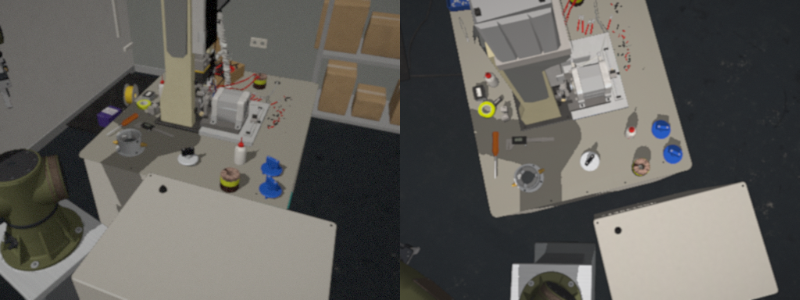

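The top view shows the lid at (243,206) with a black bar and the pot at (165,228). The blue look-alikes are at (334,165) and (349,197), the choke at (308,213), the oiler at (296,168) and the caliper at (165,180).

Run:
```python
from h import *
d=np.load('top.npz'); W=d['W']; img=d['img'].astype(int); K=d['K'];c2w=d['c2w']
def ray(u,v,z):
    r=c2w[:3,:3]@np.array([(u-K[0,2])/K[0,0],-(v-K[1,2])/K[1,1],-1]); o=c2w[:3,3]
    return o+r*(z-o[2])/r[2]
for n,u,v in [('lid',243,206),('pot',165,228),('choke',308,213),('oil',296,168),('cal',165,180)]:
    print(n,W[v,u].round(3))
# lid: bar top z~0.067
s=np.zeros((384,512),bool); s[185:228,222:266]=1
dk=s&(img.sum(-1)<130)&(W[...,2]>0.04); P=W[dk]; print(len(P),P.mean(0).round(4),np.percentile(P[:,2],[5,50,95]).round(3))
v,u=np.nonzero(dk); r=cv2.minAreaRect(np.c_[u,v].astype(np.float32)); print(r)
b=cv2.boxPoints(r); print(np.array([ray(*p,0.064)[:2] for p in b]).round(4))
wh=s&(img.min(-1)>150)|dk; 
cs,_=cv2.findContours(wh.astype(np.uint8),0,2); c=max(cs,key=cv2.contourArea); e=cv2.minEnclosingCircle(c); print('disc',e,ray(*e[0],0.018).round(4))
# pot rim
s[:]=0; s[200:255,140:192]=1
rm=s&(W[...,2]>0.058)&(W[...,2]<0.075); P=W[rm]; 
A=np.c_[2*P[:,:2],np.ones(len(P))]; x=np.linalg.lstsq(A,(P[:,:2]**2).sum(1),rcond=None)[0]; print('pot',len(P),x[:2],np.sqrt(x[2]+x[:2]@x[:2]),np.median(P[:,2]))
t=c2w; 
big=np.vstack([cv2.resize(d['img'][180:255,135:275],(784,420),interpolation=2)]); cv2.imwrite('pics/crop.png',big[:,:,::-1])
```

```text
lid [ 0.561 -0.142  0.067]
pot [0.489 0.103 0.038]
choke [ 0.55  -0.354  0.   ]
oil [ 0.679 -0.304  0.099]
cal [0.649 0.116 0.007]
9 [ 0.5664 -0.1402  0.0678] [0.065 0.067 0.072]
((242.49998474121094, 203.99996948242188), (1.3867504596710205, 4.992301940917969), 33.6900634765625)
[[ 0.5621 -0.1343]
 [ 0.5754 -0.1427]
 [ 0.573  -0.1463]
 [ 0.5597 -0.1379]]
disc ((242.3514862060547, 206.78712463378906), 13.050287246704102) [ 0.5641 -0.1393  0.018 ]
pot 247 [0.49384015 0.10978759] 0.04629957095359064 0.06439530861337683
```

View pics/crop.png

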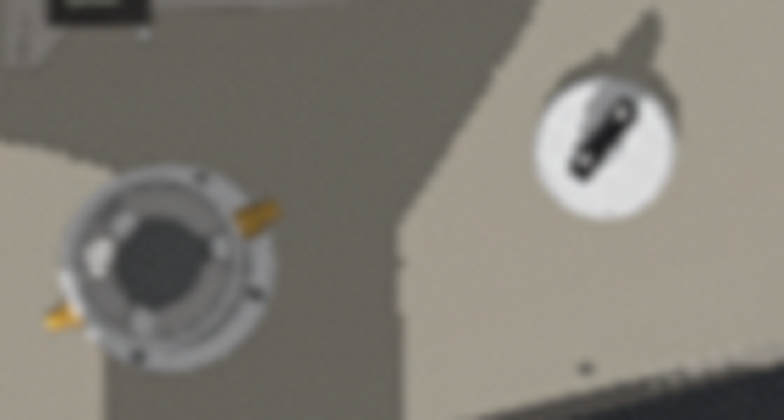

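The crop shows the pot with stubs and, inside, light notch-like spots; the lid bar runs up-right (about -0.59 rad in world). Before moving, I'll check for tall obstacles.

Run:
```python
from h import *
P=np.vstack([np.load(f+'.npz')['W'].reshape(-1,3) for f in('scene','top')]); P=P[~np.isnan(P[:,0])]
xs=np.arange(0.2,1.2,.08); ys=np.arange(0.56,-0.56,-.08)
print('      ',*['%5.2f'%y for y in ys])
for x in xs[::-1]:
    print('%5.2f'%x,*['%5.2f'%(lambda q:q.max() if len(q) else np.nan)(P[(abs(P[:,0]-x)<.04)&(abs(P[:,1]-y)<.04),2]) for y in ys])
```

```text
0.56  0.48  0.40  0.32  0.24  0.16  0.08  0.00 -0.08 -0.16 -0.24 -0.32 -0.40 -0.48 -0.56
 1.16   nan  0.02  0.02   nan   nan  0.10  0.46  0.23  0.01  0.03  0.03  0.01  0.01   nan   nan
 1.08   nan  0.01  0.02  0.22   nan   nan  0.48  0.24  0.03  0.05  0.04  0.01  0.01  0.00   nan
 1.00   nan  0.00  0.01  0.23  0.24   nan  0.47  0.33  0.13  0.13  0.04  0.02  0.01  0.01   nan
 0.92   nan   nan  0.01  0.12  0.12   nan  0.29  0.53  0.69  0.18  0.17  0.01  0.01  0.01   nan
 0.84   nan   nan  0.03  0.07  0.07  0.02  0.15  0.54  0.71  0.17  0.17  0.03  0.01  0.01   nan
 0.76 -0.77   nan  0.01  0.03  0.05  0.19  0.91  0.90  0.90  0.06  0.03  0.03  0.03  0.03  0.01
 0.68 -0.76   nan   nan  0.01  0.03  0.14  0.90  0.87  0.01  0.01  0.01  0.13  0.07  0.07  0.01
 0.60 -0.76   nan   nan  0.01  0.03  0.02  0.01  0.01  0.03  0.07  0.01  0.07  0.07  0.08  0.02
 0.52 -0.76 -0.77   nan  0.01  0.02  0.07  0.07  0.01  0.03  0.07  0.01  0.08  0.07  0.01  0.01
 0.44 -0.75 -0.76   nan  0.01  0.01  0.07  0.07  0.01  0.01  0.01  0.01  0.01  0.13  0.13  0.13
 0.36 -0.76 -0.76   nan -0.76  0.01  0.01  0.01  0.01 -0.76  0.13  0.13  0.13  0.13  0.13  0.13
 0.28  0.35  0.49  0.49 -0.76 -0.76 -0.76 -0.76 -0.76 -0.76  0.13  0.14  0.13  0.13  0.13  0.13
 0.20 -0.76  0.29  0.49  0.60  0.61 -0.67 -0.67 -0.67 -0.67  0.13  0.13  0.13  0.13  0.13  0.13
```

Request:
jog_arm --targets '[[9.4,[-23,0,-39],0.12],[9.4,[-23,0,-39],0.12],[9.4,[-23,0,-39],0.12],[9.4,[-23,0,-39],0.12],[9.4,[-23,0,-39],0.12],[9.4,[-23,0,-39],0.12],[9.4,[-23,0,-39],0.12],[9.4,[-23,0,-39],0.12],[9.4,[-23,0,-39],0.12],[9.4,[-23,0,-39],0.12]]'

```text
time_s: 1.15
ee_pos: [0.4941, 0.1062, 0.224]
eef_rot: [-1.571, 0.001, 0.979]
force: [-0.0, 0.1, 1.0]
grip_width: 0.0939
```

Run:
```python
from h import *
c=cam('wrist'); W=cloud(c); save(c,'w1.png'); np.savez('w1',W=W,img=c['img'],c2w=c['c2w'],K=c['camera_matrix'])
rm=(np.hypot(W[...,0]-.494,W[...,1]-.110)<.06)&(abs(W[...,2]-.066)<.004)
P=W[rm]; A=np.c_[2*P[:,:2],np.ones(len(P))]; x=np.linalg.lstsq(A,(P[:,:2]**2).sum(1),rcond=None)[0]; print('pot',len(P),x[:2],np.sqrt(x[2]+x[:2]@x[:2]),np.median(P[:,2]))
# polar height profile at r=33mm on the ring
for a in range(0,360,5):
    m=(abs(np.hypot(W[...,0]-x[0],W[...,1]-x[1])-.033)<.003)&(abs((np.degrees(np.arctan2(W[...,1]-x[1],W[...,0]-x[0]))-a+180)%360-180)<2.5)
    print(a,m.sum(),np.round(np.nanmedian(W[m][:,2]),3) if m.any() else None,end=' | ')
```

```text
pot 1897 [0.49647554 0.10697334] 0.04671906000995592 0.06570625915767414
0 13 0.049 | 5 11 0.048 | 10 16 0.049 | 15 12 0.049 | 20 15 0.049 | 25 19 0.048 | 30 34 0.041 | 35 16 0.008 | 40 9 0.008 | 45 8 0.008 | 50 0 None | 55 1 0.048 | 60 12 0.048 | 65 15 0.049 | 70 13 0.048 | 75 16 0.049 | 80 13 0.049 | 85 18 0.049 | 90 174 0.33 | 95 285 0.331 | 100 807 0.338 | 105 821 0.337 | 110 497 0.32 | 115 318 0.319 | 120 217 0.318 | 125 133 0.318 | 130 39 0.317 | 135 16 0.049 | 140 15 0.048 | 145 11 0.048 | 150 15 0.049 | 155 6 0.007 | 160 17 0.007 | 165 79 0.317 | 170 188 0.318 | 175 276 0.319 | 180 411 0.319 | 185 712 0.321 | 190 850 0.338 | 195 470 0.338 | 200 18 0.049 | 205 13 0.049 | 210 14 0.049 | 215 17 0.048 | 220 12 0.048 | 225 16 0.048 | 230 13 0.048 | 235 12 0.048 | 240 13 0.048 | 245 16 0.048 | 250 13 0.048 | 255 14 0.049 | 260 14 0.048 | 265 13 0.049 | 270 13 0.048 | 275 2 0.049 | 280 4 0.008 | 285 6 0.007 | 290 7 0.007 | 295 5 0.008 | 300 27 0.045 | 305 14 0.048 | 310 13 0.048 | 315 14 0.048 | 320 12 0.049 | 325 14 0.048 | 330 13 0.049 | 335 12 0.048 | 340 12 0.048 | 345 13 0.048 | 350 13 0.048 | 355 14 0.049 |
```

View pics/w1.png

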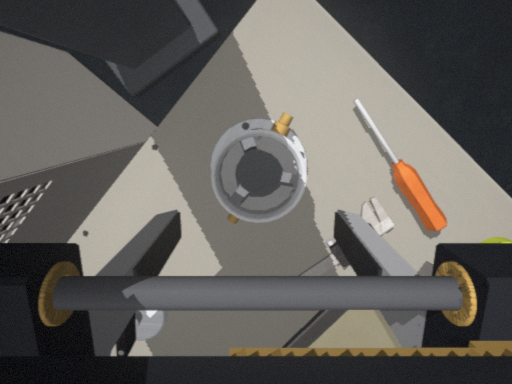

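The wrist view shows the pot at (259,171), with three light notches at about (249,144), (287,177) and (241,191).

```bash
cat >> h.py <<'E'
def onplane(c2w,K,z):
    v,u=np.mgrid[:384,:512]
    r=np.stack([(u-K[0,2])/K[0,0],-(v-K[1,2])/K[1,1],-np.ones(u.shape)],-1)@c2w[:3,:3].T
    o=c2w[:3,3]; return o+r*((z-o[2])/r[...,2])[...,None]
E
python3 - <<'E'
from h import *
d=np.load('w1.npz'); W=d['W']; img=d['img']; K=d['K']; c2w=d['c2w']
Q=onplane(c2w,K,.048); g=img.astype(int).mean(-1)
c0=np.array([.4965,.107])
# top-edge rim outer/inner circle from contour of z~0.066
Z=W[...,2]; r=np.hypot(*(Q[...,:2]-c0).transpose(2,0,1)); a=np.degrees(np.arctan2(Q[...,1]-c0[1],Q[...,0]-c0[0]))%360
m=(r>.027)&(r<.039)
for t in range(0,360,4):
    s=m&(abs((a-t+180)%360-180)<2)
    print(t,int(np.median(g[s])),np.round(np.nanmedian(Z[s]),3),end=' | ')
big=cv2.resize(img[115:230,200:320],(720,690//1),interpolation=cv2.INTER_CUBIC)[:590]; cv2.imwrite('pics/w1c.png',big[:,:,::-1])
E
```

```text
0 115 0.048 | 4 116 0.048 | 8 115 0.049 | 12 115 0.049 | 16 114 0.049 | 20 114 0.049 | 24 113 0.048 | 28 114 0.048 | 32 94 0.048 | 36 75 0.038 | 40 119 0.008 | 44 145 0.008 | 48 148 0.008 | 52 150 0.008 | 56 148 0.008 | 60 118 0.048 | 64 116 0.049 | 68 116 0.048 | 72 117 0.048 | 76 118 0.048 | 80 119 0.049 | 84 119 0.049 | 88 119 0.049 | 92 119 0.049 | 96 119 0.049 | 100 119 0.049 | 104 120 0.048 | 108 119 0.048 | 112 120 0.048 | 116 119 0.049 | 120 120 0.048 | 124 120 0.048 | 128 120 0.049 | 132 119 0.048 | 136 119 0.049 | 140 119 0.048 | 144 117 0.048 | 148 115 0.049 | 152 115 0.048 | 156 142 0.007 | 160 145 0.008 | 164 148 0.008 | 168 149 0.008 | 172 148 0.008 | 176 97 0.033 | 180 104 0.049 | 184 114 0.048 | 188 115 0.048 | 192 116 0.049 | 196 117 0.048 | 200 116 0.049 | 204 117 0.049 | 208 117 0.048 | 212 116 0.048 | 216 116 0.049 | 220 116 0.048 | 224 115 0.048 | 228 116 0.048 | 232 116 0.048 | 236 115 0.049 | 240 116 0.048 | 244 116 0.049 | 248 115 0.049 | 252 114 0.049 | 256 113 0.049 | 260 114 0.049 | 264 112 0.049 | 268 113 0.049 | 272 113 0.048 | 276 102 0.01 | 280 88 0.014 | 284 90 0.013 | 288 88 0.013 | 292 87 0.013 | 296 76 0.037 | 300 108 0.048 | 304 112 0.048 | 308 113 0.048 | 312 114 0.048 | 316 114 0.049 | 320 114 0.048 | 324 115 0.048 | 328 115 0.048 | 332 115 0.048 | 336 115 0.048 | 340 115 0.048 | 344 115 0.048 | 348 115 0.048 | 352 115 0.049 | 356 115 0.048 |
```

View pics/w1c.png

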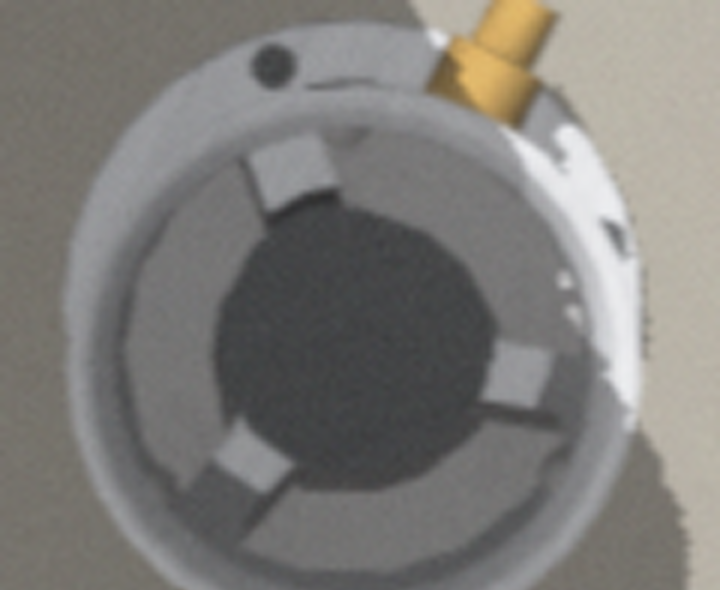

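Request:
jog_arm --targets '[[9.4,[-16.5,3,-19.5],0],[9.4,[-16.5,3,-19.5],0],[9.4,[-16.5,3,-19.5],0],[9.4,[-16.5,3,-19.5],0],[9.4,[-16.5,3,-19.5],0],[9.4,[-16.5,3,-19.5],0],[9.4,[-16.5,3,-19.5],0],[9.4,[-16.5,3,-19.5],0]]'

```text
time_s: 2.0
ee_pos: [0.5632, -0.1333, 0.1946]
eef_rot: [-1.571, -0.0, 0.985]
force: [0.0, -0.4, 0.7]
grip_width: 0.0937
```

Run:
```python
from h import *
o=ctrl.get_obs(); print(o['time_s'],o['ee_pos'],o['eef_rot'])
c=cam('wrist'); W=cloud(c); save(c,'w2.png'); np.savez('w2',W=W,img=c['img'],c2w=c['c2w'],K=c['camera_matrix'])
near=np.hypot(W[...,0]-.564,W[...,1]+.14)<.06
b=near&(abs(W[...,2]-.067)<.004); Q=onplane(c['c2w'],c['camera_matrix'],np.nanmedian(W[b][:,2]))
q=(Q[b][:,:2]*1000).astype(np.float32); r=cv2.minAreaRect(q); bx=cv2.boxPoints(r); print('bar',b.sum(),r,bx,np.nanmedian(W[b][:,2]))
e=max([bx[1]-bx[0],bx[2]-bx[1]],key=np.linalg.norm); print('yaw',np.arctan2(e[1],e[0])%np.pi)
dk=near&(abs(W[...,2]-.021)<.004); P=W[dk]; A=np.c_[2*P[:,:2],np.ones(len(P))];hull=cv2.convexHull((P[:,:2]*1000).astype(np.float32)); print('disc',cv2.minEnclosingCircle(hull),np.median(P[:,2]))
```

```text
2.0 [ 0.56321277 -0.13334274  0.1945673 ] [-1.57052848e+00 -2.34889144e-04  9.85351602e-01]
bar 740 ((569.3048095703125, -141.60528564453125), (13.809462547302246, 51.33351516723633), 52.30529022216797) [[ 544.7733  -131.37482]
 [ 585.39246 -162.76291]
 [ 593.8363  -151.83575]
 [ 553.21716 -120.44766]] 0.06721352540889325
yaw 2.4836953
disc ((570.0322875976562, -142.2406463623047), 41.0153923034668) 0.021354649319028196
```

View pics/w2.png

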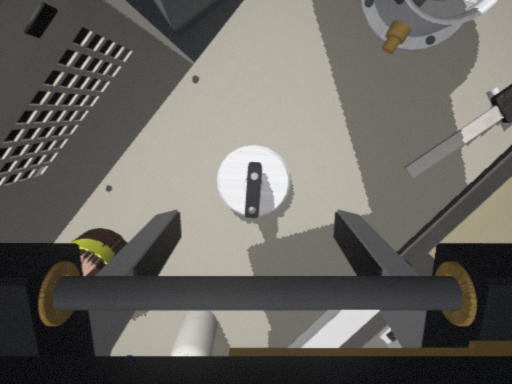

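The lid is under the camera at (253,183), with the bar vertical in the image. Hovering lower to settle.

Request:
jog_arm --targets '[[6,[-0.4,6,-1.0],0.07],[6,[-0.4,6,-1.0],0.07],[6,[-0.4,6,-1.0],0.07],[6,[-0.4,6,-1.0],0.07],[6,[-0.4,6,-1.0],0.07]]'

```text
time_s: 2.55
ee_pos: [0.57, -0.1437, 0.1364]
eef_rot: [-1.573, -0.001, 0.915]
force: [0.2, -0.1, 0.9]
grip_width: 0.0608
```

Run:
```python
from h import *
o=ctrl.get_obs(); print(o['time_s'],o['ee_pos'],o['eef_rot'],o['force'])
c=cam('wrist'); W=cloud(c)
near=np.hypot(W[...,0]-.568,W[...,1]+.142)<.06
b=near&(abs(W[...,2]-.067)<.004); Q=onplane(c['c2w'],c['camera_matrix'],.067)
q=(Q[b][:,:2]*1000).astype(np.float32); r=cv2.minAreaRect(q); bx=cv2.boxPoints(r); print('bar',b.sum(),r,np.nanmedian(W[b][:,2]))
e=max([bx[1]-bx[0],bx[2]-bx[1]],key=np.linalg.norm); yaw=np.arctan2(e[1],e[0])%np.pi; print('yaw',yaw)
dl=np.array([*r[0],51])/1000-o['ee_pos']; print('tool shift cm',R.from_euler('xyz',o['eef_rot']).inv().apply(dl)*100,'turn',-(yaw-np.pi/2-o['eef_rot'][2]))
dk=near&(abs(W[...,2]-.021)<.004);hull=cv2.convexHull((W[dk][:,:2]*1000).astype(np.float32)); print('disc',cv2.minEnclosingCircle(hull))
```

```text
2.55 [ 0.57004464 -0.14371708  0.13638511] [-1.57312629e+00 -8.90273418e-04  9.15293944e-01] [ 0.23109779 -0.1118818   0.94079544]
bar 1123 ((569.37255859375, -141.6702117919922), (13.572784423828125, 51.280616760253906), 52.83845520019531) 0.06720938676424854
yaw 2.4930012
tool shift cm [0.11369509 8.538178   0.19794174] turn -0.006910908001238614
disc ((569.834228515625, -142.28956604003906), 40.98301315307617)
```

Request:
jog_arm --targets '[[6,[0.1,4.5,0.2],0],[6,[0.1,8.2,0.2],0],[6,[0.1,8.2,0.2],0],[1,[0.1,8.2,0.2],0],[1,[0.1,8.2,0.2],0],[1,[0.1,8.2,0.2],0],[1,[0.1,8.2,0.2],0],[1,[0.1,8.2,0.2],0],[1,[0.1,8.2,0.2],0]]' --grip_force 35

```text
time_s: 3.5
ee_pos: [0.5687, -0.142, 0.0529]
eef_rot: [-1.571, -0.0, 0.914]
force: [0.1, -0.0, 3.7]
grip_width: 0.0172
```

Request:
jog_arm --targets '[[0.8,[0,0,0],0],[0.8,[0,0,0],0],[0.8,[0,0,0],0],[0.8,[0,-1,0],0],[0.8,[0,-3,0],0],[0.8,[0,-7,0],0],[0.8,[0,-10,0],0],[0.8,[0,-10,0],0],[0.8,[0,-10,0],0]]'

```text
time_s: 4.4
ee_pos: [0.5682, -0.1419, 0.1522]
eef_rot: [-1.571, 0.0, 0.914]
force: [-0.4, -0.2, -2.9]
grip_width: 0.0164
```

Run:
```python
from h import *
o=ctrl.get_obs(); print(o['ee_pos'],o['eef_rot'],o['force'],o['moment'],o['grip_width'])
c=cam('scene')
p=c['world_to_cam']@np.r_[o['ee_pos']-[0,0,.045],1]; K=c['camera_matrix']; u=int(K[0,0]*p[0]/-p[2]+K[0,2]); v=int(-K[1,1]*p[1]/-p[2]+K[1,2]); print(u,v)
cv2.imwrite('pics/s3.png',cv2.resize(c['img'][v-40:v+40,u-50:u+50],(700,560),interpolation=cv2.INTER_CUBIC)[:,:,::-1])
```

```text
[ 0.56818222 -0.14193966  0.15224635] [-1.57069053e+00  1.22898280e-04  9.14022703e-01] [-0.39281934 -0.17760484 -2.87129353] [-0.0124558  -0.03110075 -0.06181989] 0.016430684630428783
239 179
```

View pics/s3.png

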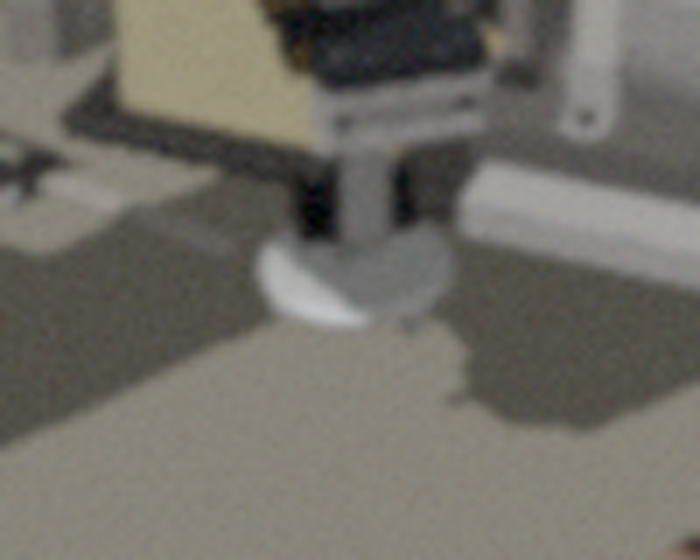

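A key shows at about (247,185) in the full scene image, right of the lid centre on the camera side. That puts the bar's +x end at about 142 deg, with keys at 22, 142 and 262. The notches are at 46, 166 and 286, so the lid turns +23.6 deg.

Request:
jog_arm --targets '[[0.8,[3,-1,4],-0.05],[0.8,[6,-1,8],-0.1],[0.8,[9,-1,12],-0.2],[0.8,[12,-1,16],-0.3],[0.8,[14,-1,19],-0.41],[0.8,[15.3,-1,20.9],-0.41],[0.8,[15.3,-1,20.9],-0.41],[0.8,[15.3,-1,20.9],-0.41],[0.8,[15.3,-1,20.9],-0.41]]'

```text
time_s: 5.35
ee_pos: [0.4964, 0.1059, 0.1617]
eef_rot: [-1.57, 0.001, 1.323]
force: [0.7, -0.1, -2.9]
grip_width: 0.0165
```

Run:
```python
from h import *
d=np.load('w1.npz'); W=d['W']; Q=onplane(d['c2w'],d['K'],.0657)
rm=(np.hypot(W[...,0]-.4965,W[...,1]-.107)<.055)&(abs(W[...,2]-.0657)<.002)
print('rim outer',cv2.minEnclosingCircle((Q[rm][:,:2]*1000).astype(np.float32)))
cs,_=cv2.findContours(rm.astype(np.uint8),1,2)
for c in cs:
    if len(c)>40:
        q=np.array([Q[p[0][1],p[0][0],:2] for p in c])*1000; print(len(q),cv2.fitEllipse(q.astype(np.float32)))
o=ctrl.get_obs(); print(o['ee_pos'],o['eef_rot'],o['force'],o['moment'])
# current bar seen by wrist
c=cam('wrist'); W=cloud(c); dk=(np.hypot(W[...,0]-.4965,W[...,1]-.107)<.055)&(abs(W[...,2]-o['ee_pos'][2]+.030)<.004)
print('disc',dk.sum(),cv2.minEnclosingCircle((W[dk][:,:2]*1000).astype(np.float32)),np.median(W[dk][:,2]))
save(c,'w4.png')
```

```text
rim outer ((496.7123107910156, 106.76738739013672), 50.352142333984375)
211 ((496.33953857421875, 107.05925750732422), (89.45329284667969, 89.47444915771484), 87.47062683105469)
163 ((496.6565856933594, 106.81636047363281), (99.09882354736328, 99.40780639648438), 43.77226257324219)
[0.49635644 0.10594215 0.16173813] [-1.56968441e+00  6.25263970e-04  1.32293859e+00] [ 0.65270441 -0.10359594 -2.90959321] [ 0.02956836 -0.05596682 -0.01584958]
disc 5886 ((497.0555419921875, 105.83411407470703), 40.718204498291016) 0.1301341977243854
```

View pics/w4.png

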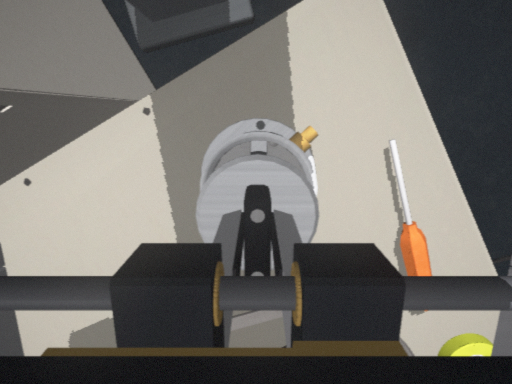

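The lid hangs over the pot at (258,215), and the visible notch at (259,146) lines up with the bar. Nudging to centre, then descending.

Request:
jog_arm --targets '[[0.8,[0.1,0,0.1],0],[0.8,[0.1,2,0.1],0],[0.8,[0.1,4,0.1],0],[0.8,[0.1,5,0.1],0],[0.8,[0.1,5.4,0.1],0],[0.8,[0.1,5.7,0.1],0],[0.8,[0.1,5.9,0.1],0],[0.8,[0.1,6.1,0.1],0],[0.8,[0.1,6.1,0.1],0]]'

```text
time_s: 6.3
ee_pos: [0.4957, 0.108, 0.1016]
eef_rot: [-1.571, -0.0, 1.324]
force: [0.6, -0.7, -2.3]
grip_width: 0.0166
```

Request:
jog_arm --targets '[[0.8,[-0.1,0,0],0],[0.8,[-0.1,0.1,0],0],[0.8,[-0.1,0.2,0],0],[0.8,[-0.1,0.3,0],0],[0.8,[-0.1,0.3,0],0]]'

```text
time_s: 6.8
ee_pos: [0.4953, 0.107, 0.0983]
eef_rot: [-1.571, 0.0, 1.324]
force: [-0.3, 0.1, -2.9]
grip_width: 0.0165
```

Request:
jog_arm --targets '[[0.8,[0,0.1,-0.05],0],[0.8,[0,0.2,-0.05],0],[0.8,[0,0.3,-0.05],0],[0.8,[0,0.3,-0.05],0]]'

```text
time_s: 7.2
ee_pos: [0.4958, 0.1071, 0.0957]
eef_rot: [-1.571, -0.0, 1.324]
force: [-3.3, 1.9, 3.7]
grip_width: 0.0166
```

Request:
jog_arm --targets '[[0.8,[0,0,0.1],0],[0.8,[0,0.1,0.1],0],[0.8,[0,0.2,0.1],0],[0.8,[0,0.3,0.1],0],[0.8,[0,0.3,0.1],0]]'

```text
time_s: 7.7
ee_pos: [0.4945, 0.1075, 0.0927]
eef_rot: [-1.57, -0.0, 1.324]
force: [-6.4, 1.6, 7.4]
grip_width: 0.0168
```

Request:
jog_arm --targets '[[0.8,[0,0.1,0.05],0],[0.8,[0,0.2,0.05],0],[0.8,[0,0.3,0.05],0],[0.8,[0,0.3,0.05],0]]'

```text
time_s: 8.1
ee_pos: [0.4945, 0.1073, 0.0893]
eef_rot: [-1.571, -0.0, 1.324]
force: [1.9, 0.8, -4.1]
grip_width: 0.0166
```

Run:
```python
from h import *
o=ctrl.get_obs(); print(o['ee_pos'],o['eef_rot'],o['force'],o['moment'])
c=cam('wrist'); W=cloud(c); m=(np.hypot(W[...,0]-.4965,W[...,1]-.107)<.038)&(abs(W[...,2]-o['ee_pos'][2]+.030)<.006)
P=W[m]; 
x,*_=np.linalg.lstsq(np.c_[P[:,:2]-P[:,:2].mean(0),np.ones(len(P))],P[:,2],rcond=None); print('disc top plane',np.degrees(x[:2]),x[2],m.sum())
m=(np.hypot(W[...,0]-.4965,W[...,1]-.107)<.052)&(abs(W[...,2]-.066)<.002); print(np.median(W[m][:,2]),m.sum()); save(c,'w5.png')
```

```text
[0.49449283 0.10733307 0.08933276] [-1.57123169e+00 -2.64950111e-04  1.32392929e+00] [ 1.89286877  0.82748032 -4.05324734] [ 0.30808608 -0.38051157  0.06328316]
disc top plane [ 2.18391536 -0.14130936] 0.05732068822323554 4959
0.06601981106400173 2581
```

Request:
jog_arm --targets '[[0.8,[0,0.1,-0.05],0],[0.8,[0,0.2,-0.1],0],[0.8,[0,0.3,-0.1],0],[0.8,[0,0.3,-0.1],0]]'

```text
time_s: 8.55
ee_pos: [0.4952, 0.1071, 0.0876]
eef_rot: [-1.57, 0.0, 1.324]
force: [-10.7, -0.3, 19.3]
grip_width: 0.0171
```

```bash
cat > lv.py <<'E'
from h import *
import sys
o=ctrl.get_obs(); print(o['time_s'],o['ee_pos'],o['eef_rot'],o['force'],o['moment'],o['grip_width'])
c=cam('wrist'); W=cloud(c); r=np.hypot(W[...,0]-.4965,W[...,1]-.107)
m=(r<.034)&(abs(W[...,2]-.057)<.006); P=W[m]
x,*_=np.linalg.lstsq(np.c_[P[:,:2]-[.4965,.107],np.ones(len(P))],P[:,2],rcond=None); print('disc plane deg',np.degrees(x[:2]),'z',x[2],m.sum())
m=(r<.052)&(abs(W[...,2]-.066)<.002); P=W[m]; x,*_=np.linalg.lstsq(np.c_[P[:,:2]-[.4965,.107],np.ones(len(P))],P[:,2],rcond=None); print('rim plane',np.degrees(x[:2]),x[2]); save(c,sys.argv[1])
E
python3 lv.py w6.png
```

```text
8.55 [0.4952075  0.10708451 0.08759825] [-1.57031338e+00  8.50335941e-05  1.32401629e+00] [-10.65979549  -0.27515739  19.25522128] [-0.03500521  2.11178394  0.02027682] 0.01712088462182676
disc plane deg [ 0.0479029  -0.02319695] z 0.05647340556415208 3626
rim plane [-0.228097   0.0400259] 0.06585102583844916
```

Request:
jog_arm --targets '[[0.8,[0,0,0],0],[5,[0,0,0],0],[5,[0,0,0],0],[5,[0,0,0],0],[5,[0,0,0],0],[5,[0,-3,0],0],[5,[0,-7,0],0],[5,[0,-11,0],0],[5,[0,-11,0],0],[5,[0,-11,0],0]]'

```text
time_s: 9.6
ee_pos: [0.4954, 0.107, 0.1965]
eef_rot: [-1.572, -0.0, 1.324]
force: [0.4, 0.5, -1.1]
grip_width: 0.0502
```

```bash
python3 lv.py w7.png
```

```text
9.6 [0.49544815 0.10703707 0.19654183] [-1.57167615e+00 -3.41541928e-04  1.32395533e+00] [ 0.41815547  0.45289824 -1.12450114] [0.02799809 0.03281748 0.03729739] 0.050225862662684535
disc plane deg [0.05790009 0.00964949] z 0.056468811118062755 2637
rim plane [-0.04470127  0.04296628] 0.06593956681693407
```

View pics/w7.png

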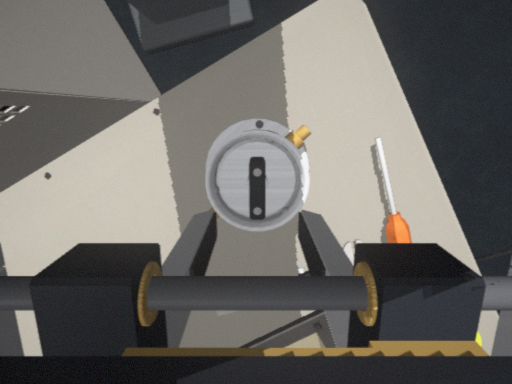

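The lid lies inside the rim at (257,178), level and free of the gripper. Handing in.

```bash
python3 -c "
from station import ctrl
print(ctrl.hand_in())"
```

```text
the job is handed in; nothing more can be done
None
```

The filter pot is closed: the lid is in its notches, pressed past the catches and let go. I handed it in at about 9.6 s on the robot clock.

- **Fitting:** I found the notch angle from the wrist picture and the key angle from the scene picture, and turned the lid about 24° above the pot before lowering it. The keys went straight in, so no turning on the seat was needed. I then pressed it past the spring balls, with a side force of up to about 11 N, and it sat 2° askew for a moment before going down.
- **Last checks, after letting go:** The disc was level within 0.1°, with its top at 56.5 mm. The nominal height when fully home is 56 mm, and the camera had read about 0.4 mm high on the lid standing on the table. The gripper was open and clear, about 11 cm above the lid.
- **Not checked:** I did not picture the caliper, oil bottle or choke again at the end. I made no moves at them, and the measured force never showed contact away from the lid and the pot.

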